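# Load the cell into the bench charger

## Robot

A 6-joint arm with a two-finger parallel gripper is mounted at the origin on a cart in front of the work surface, level with it; the furniture and walls round the work are solid. World frame = base frame: x ahead of the robot, y to its left, z up, the work surface at z = 0. Lengths are in m, angles in rad, forces in N, time in s.
With the tool pointing down it reaches from about 0.275 to 0.85 m from the base axis. Payload 5.2 kg.
Tool frame: the origin (TCP) lies midway between the tips of the shut fingers; the grasp point (between the pads) lies 19 mm behind it; z points along the fingers, y is the direction in which the jaws open and shut (so a half turn about z gives the same grasp; the last joint's range is limited). The gripper opens to 85 mm and grips with 20 to 120 N. Pads are 22 mm wide; open, the fingers measure 114 mm over their backs; the gripper's body (76 mm by 85 mm) begins 54 mm behind the grasp point. The pads swing forward as they close: fully open they stand 13 mm farther back than shut.
Start: joints at [-1.461, 0.259, 1.535, -0, 1.348, -0.203], TCP at [0.169, -0.523, 0.231] pointing down, gripper open.
Joint ranges: [-3.14, 3.14], [-0.91, 2.08], [0.19, 2.58], [-1.22, 4.36], [0.22, 2.71], [-3.12, 3.12]. Speed limits (rad/s): [2.57, 2.57, 3.14, 3.14, 3.14, 3.14].

## Interface

Orientations are given as a 3x3 rotation matrix whose columns are the frame's x, y, z axes.
In Python, from cell import env gives the robot as it stands.
- The arm moves only by the tool carry_out, never from a script. Its argument "motion" is a list of rows, each a list of 5 numbers: the shift along the tool's x, y, z in mm, then the turn about the tool's z in rad, then the opening, from 0 (shut) to 1 (fully open). In form: [[x, y, z, spin, grip], ...]. A call has 1 to 20 rows; each row shifts and turns the commanded pose from where the row before left it, along the tool's axes as they then stand; what a row does not reach is not made up. A row lasts 1/8 s, in which the tool goes at most 62.5 mm and 10.7 degrees, less where a joint would pass 70% of its speed; a pose out of reach is approached as far as the arm can. A call is refused whole if a number of a shift passes 62.5 or a number of a turn 0.188, either way. A call with a gripper value outside its range is refused whole. The fingers move at their own pace and stop on an object; "grip_force" is the grip in N (left out, the last holds). Time passes only in rows, so rows that do not move let the fingers close. It gives the time, the measured TCP pose, the force and the opening at its end, in the units of the state.
- env.sense(): the state, without advancing time (a new reading comes with each control period).
- env.camera(name): name is "side" or "top"; returns a dict with "frame" (384x512x3 uint8, red, green, blue), "z_map" (384x512 float32, m along the optical axis (not along the pixel's ray), 0 where there is no reading), "fx", "fy", "cx", "cy" (pixels), "rvec" (rotation vector, rad) and "tvec" (3), from world to camera coordinates, as OpenCV has them. Camera axes: x right, y down, z forward; pixel columns grow to the right and rows downward; lengths in m; the calibration is good to about 2 mm. A picture is of the moment at which its call begins.
- env.finish_job(): hands the job in, once; it reports no verdict.
The state is a dict: "time_s": time; "q": joint angles; "joint_velocities": joint speeds; "effort": joint torques, N m; "position": TCP position; "eef_rot": TCP orientation; "wrist_force": force on the tool from outside, world axes, zero at the start; "moment": the same for the moment, N m; "width": finger opening in m.
Only numpy, scipy, OpenCV 4.12 (cv2) and the standard library are available. Lean on these libraries where they do the work, as an engineer would, in place of code of your own. Each camera call takes 0.05 s, during which the arm holds its last target. There are 200 camera calls.

## Task

Put the rechargeable cell from its tray into the charger: hold it with the button end raised, push its flat end under the bar against the spring contact, then lower the button end in behind the end wall so that the cell lies level and fully down in the bay. Push the spring gently, not hard against its stop, and leave the beaker, the vial and the timer where they are.

Things in the scene. Friction and masses are not known exactly. Their poses are not given: they have to be found in the camera images.
- cell_mid (a point): Centre of the cell to be loaded: a grey cylinder 26 mm across, 80 mm long, about 100 g. x runs along it to the button end (steel button 14 mm across, 1.5 mm high, part of the 80 mm); the other end is flat. It starts level in the tray, axis 27 mm above the worktop. Between the tray's saddles its middle 50 mm is free at both sides for fingers, and 8 mm beneath.
- cell_button_end (a point): Centre of the button's face, 40 mm from the cell's centre along its +x.
- cell_flat_end (a point): Centre of the cell's flat end, 40 mm from the cell's centre along its -x.
- tray: White cell tray, 100 x 60 mm, fixed; slab 6 mm thick with two saddles 31 mm either side of its middle. Origin under its centre on the work surface, x along the cell. Its saddle cheeks stand 24 mm high.
- charger: White fixed charger base, 172 x 74 x 14 mm. Origin on the worktop under the middle of the loaded cell; z up, x along the bay from spring end (-x) to end wall (+x). At x = 62 to 80 mm a block 26 mm high. On it a grey bay carries spring and end wall together: locked up to 12 mm off centre either way along x; its true place is not in this pose and must be felt.
- bay_floor (a point): Point on the base at x = 0, height 24 mm: level of the bay's floors, on which the loaded cell lies (axis at 37 mm). From x = -36 to +36 mm the bay is open at both sides for the fingers, its plate 16 mm high. A level cell cannot get in; tilted 11 to 15 degrees it clears bar and wall.
- spring_nominal (a point): Fixed to the base: centre of the spring contact's free face if the bay is centred (x = -35.5, height 37 mm). A steel button 10 mm across on a coil spring. Pushed in -x it gives 1.1 N at first touch and 1.2 N more per mm, up to a hard stop at 7.5 mm (10 N). The loaded cell keeps it 4.5 mm in; to get the other end down behind the wall push 5.5 to 7 mm.
- bar_nominal (a point): Fixed to the base: middle of the underside of the bar across the tunnel mouth if the bay is centred (x = -39, height 56 mm). The bar is 6 mm wide along x and 4 mm thick. The tunnel behind it, where the flat end goes, is 32 mm wide; its cheeks reach 60 mm high, back to x = -66 mm.
- wall_nominal (a point): Fixed to the base: middle of the top inner edge of the end wall if the bay is centred (x = 40, height 36 mm). The wall is 7 mm thick and overlaps the loaded cell's button end by 12 mm in height. Cheeks on both sides of it, 30 mm apart, flare at the top and reach 44 mm high, x = 37 to 47 mm.
- beaker_mid (a point): Middle of a clear beaker, 44 mm across, 58 mm high, standing near the work; bystander.
- dye_vial_mid (a point): Middle of a small white-capped vial, 22 mm across, 48 mm high, standing near the work; bystander.
- timer_mid (a point): Middle of a white bench timer, 62 x 66 x 18 mm, lying near the work; bystander.
- cell: The same cell as a body; its frame is that of point cell_mid.
There are look-alikes about, which are no part of the job. There is more than one size of the cell; the job needs the largest.

How it is judged:
On the way:
1. the flat end is pushed against the spring contact while the button end is still raised (contact force between cell and charger above 3 N and x of cell_flat_end in the frame of charger below -0.02 m and z of cell_flat_end in the frame of charger between 0.03 and 0.046 m and z of cell_button_end in the frame of charger above 0.043 m), for 0.1 s.
At the end, for the whole second after the job is handed in: The cell lies released and at rest in the charger's bay, button end at the end wall: centre 37 mm (+-2.5) above the base's underside, level and along the bay within 4 degrees, within 4 mm of the bay's middle line and 15 mm of the base's origin along it (the bay's own place allows for 12 of these) (z of cell_mid in the frame of charger between 0.0345 and 0.0395 m and angle between the x axis of cell_mid and the x axis of charger, either way round below 0.07 rad and y of cell_mid in the frame of charger between -0.004 and 0.004 m and x of cell_mid in the frame of charger between -0.015 and 0.015 m and x of cell_button_end in the frame of charger above 0.02 m and linear speed of cell below 0.01 m/s); the robot touches nothing.
It fails at once if the cell is pressed against the charger with more than 25 N (contact force between cell and charger above 25 N).
It fails at once if the beaker, the vial or the timer is moved by more than 20 mm (distance of any of beaker_mid, dye_vial_mid, timer_mid from where it was at the start of the episode above 0.02 m).
It also fails if it takes over 61 s, if anything falls off the work surface, if the arm or the gripper's body presses on something with over 40 N, if the wrist force passes 120 N, or if a joint passes its speed limit or range.

## Working session

There is one attempt and no reset: what is moved stays moved. The work goes in short steps, Python scripts to look and compute and a tool call to move; the robot and the scene stay as the last step left them, time stands still between calls to the robot, and variables do not carry over. Pictures are saved under pics/ and viewed, about 8 in all and at most 12, crops included, and the job is handed in when it is done.

Besides the shell and the picture viewer there is one more tool, called after ">>>" as a command line: name --pt "numbers of a row" for each row, then --argument value for the rest. carry_out: Moves the arm, as the interface text tells. Its arguments: {"type":"object","properties":{"motion":{"type":"array","items":{"type":"array","items":{"type":"number"}}},"grip_force":{"type":"number"}},"required":["motion"]}

```bash
mkdir -p pics; ls
cat > h.py <<'E'
import numpy as np,cv2
from cell import env
def P(c):
    R=cv2.Rodrigues(np.array(c["rvec"],float))[0];return R,np.array(c["tvec"],float).ravel()
def cloud(c):
    R,t=P(c);z=c["z_map"].astype(float);v,u=np.mgrid[:z.shape[0],:z.shape[1]]
    X=np.dstack([(u-c["cx"])/c["fx"]*z,(v-c["cy"])/c["fy"]*z,z])
    W=(X-t)@R; W[z==0]=np.nan; return W
def ray(c,u,v,h):
    R,t=P(c);o=-R.T@t;d=R.T@np.array([(u-c["cx"])/c["fx"],(v-c["cy"])/c["fy"],1]);return o+d*(h-o[2])/d[2]
def proj(c,p):
    R,t=P(c);X=R@np.array(p)+t;return np.array([c["fx"]*X[0]/X[2]+c["cx"],c["fy"]*X[1]/X[2]+c["cy"]])
E
python3 - <<'E'
from h import *
import pickle
d={n:env.camera(n) for n in("side","top")}
pickle.dump(d,open("c0.pkl","wb"))
for n,c in d.items():
    cv2.imwrite(f"pics/{n}0.png",c["frame"][:,:,::-1]);R,t=P(c);print(n,-R.T@t,R[2],c["fx"],c["cx"],c["cy"])
s=env.sense();print(s)
E
```

```text
pics
side [0.54407773 0.78683518 0.68046352] [-0.0396632  -0.76741855 -0.63991843] 381.5991512205952 255.58475944167762 189.66470310412598
top [0.32669192 0.02368842 1.15185471] [ 0.18311684  0.00669667 -0.98306835] 470.2443337198664 258.3109304301183 186.6388431501796
{'time_s': 0.1, 'q': array([-1.46079361e+00,  2.59311894e-01,  1.53597268e+00, -9.89662290e-06,
        1.34802207e+00, -2.02794890e-01]), 'joint_velocities': array([ 0.00027579, -0.00132562, -0.00181452, -0.00019754,  0.00116026,
       -0.00045117]), 'effort': array([ 2.69704542e-03, -4.46968639e+01, -2.91246307e+01, -1.22587994e-04,
        6.34182215e-03,  2.69536201e-06]), 'position': array([ 0.16921474, -0.52281722,  0.23053574]), 'eef_rot': array([[ 9.51475769e-01,  3.07723612e-01, -1.97756762e-04],
       [ 3.07723492e-01, -9.51474305e-01,  1.70256625e-03],
       [ 3.35759359e-04, -1.68080493e-03, -9.99998531e-01]]), 'wrist_force': array([ 0.50054769, -0.22999045, -0.20736477]), 'moment': array([ 0.00408375,  0.013997  , -0.01070829]), 'width': 0.08498666010175936}
```

View pics/top0.png

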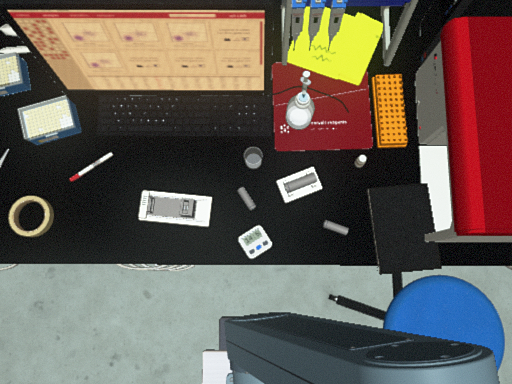

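View pics/side0.png

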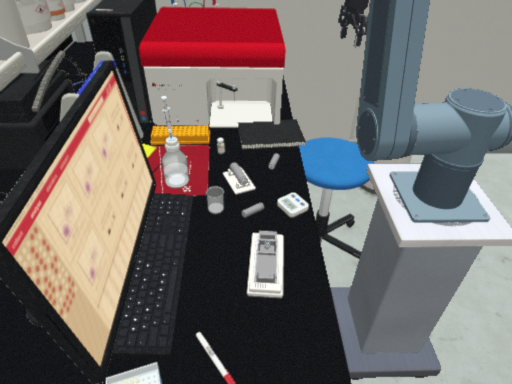

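The top view shows the charger at (175,208) and the tray with a cell at (299,184). Things that could be taken for the wanted cell are the loose cells at (247,198) and (335,228). Bystanders are the beaker (253,157), the vial (361,160) and the timer (255,241). I choose the one in the white tray and will check it in a close crop.

Run:
```python
from h import *
import pickle
d=pickle.load(open("c0.pkl","rb"))
def crop(n,u,v,w,h):
    f=d[n]["frame"][v-h:v+h,u-w:u+w,::-1];return cv2.resize(f,(400,300),interpolation=cv2.INTER_CUBIC)
im=np.vstack([np.hstack([crop("top",176,208,44,33),crop("top",299,184,28,21)]),np.hstack([crop("side",266,263,52,39),crop("side",239,177,28,21)])])
cv2.imwrite("pics/crops.png",im)
for n,boxes in (("top",dict(ch=(135,185,216,230),tray=(272,162,328,205),c2=(234,184,258,214),c3=(322,216,350,238))),("side",dict(ch=(244,226,290,300),tray=(220,158,260,196),c2=(238,200,266,220),c3=(266,150,282,170)))):
    W=cloud(d[n])
    for k,(a,b,c,e) in boxes.items():
        w=W[b:e,a:c];f=d[n]["frame"][b:e,a:c].astype(int);m=(f.min(2)>60)
        q=w[m];q=q[~np.isnan(q[:,0])];
        # min area rect in world xy of bright points
        r=cv2.minAreaRect(q[:,:2].astype(np.float32)*1000)
        g=(f.max(2)-f.min(2)<25)&(f.mean(2)>60)&(f.mean(2)<175);qg=w[g];qg=qg[~np.isnan(qg[:,0])]
        r2=cv2.minAreaRect(qg[:,:2].astype(np.float32)*1000)
        print(n,k,np.round(r[0]),np.round(r[1]),round(r[2],1),"z pct",np.round(np.percentile(q[:,2],[5,50,95])*1000),"grey",np.round(r2[0]),np.round(r2[1]),round(r2[2],1),np.round(np.percentile(qg[:,2],[5,50,95])*1000))
```

```text
top ch [487. 238.] [179.  79.] 84.9 z pct [ 3. 16. 59.] grey [487. 238.] [179.  79.] 84.9 [-1. 17. 60.]
top tray [548. -70.] [ 64. 105.] 22.3 z pct [ 0.  8. 40.] grey [548. -70.] [ 64. 105.] 22.3 [-2. 36. 41.]
top c2 [512.  62.] [64. 18.] 34.0 z pct [ 9. 17. 21.] grey [512.  62.] [64. 18.] 34.0 [ 9. 17. 21.]
top c3 [ 440. -157.] [62. 18.] 69.5 z pct [ 9. 17. 21.] grey [ 440. -157.] [62. 18.] 69.5 [ 8. 17. 21.]
side ch [487. 224.] [198.  79.] 84.9 z pct [ 0. 16. 58.] grey [487. 224.] [198.  79.] 84.9 [-1. 17. 59.]
side tray [551. -54.] [ 96. 220.] 0.9 z pct [-1.  7. 39.] grey [551. -54.] [ 96. 220.] 0.9 [-2. 30. 47.]
side c2 [512.  53.] [72. 35.] 33.9 z pct [-1. 14. 19.] grey [512.  52.] [72. 37.] 34.4 [-1. 14. 19.]
side c3 [ 442. -168.] [95. 24.] 72.0 z pct [-3. 14. 19.] grey [ 442. -168.] [95. 24.] 72.0 [-3. 14. 19.]
```

View pics/crops.png

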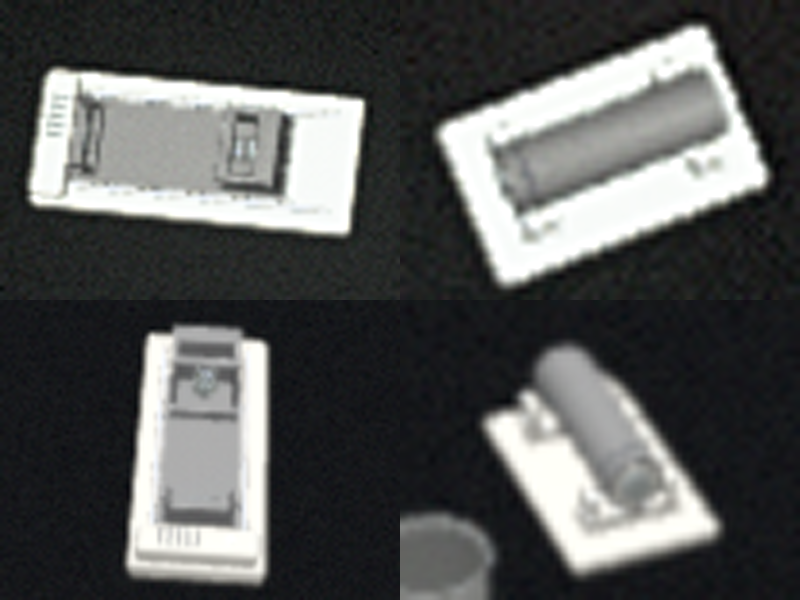

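The crops confirm the choice. The tray holds the largest cell, top at about 40 mm, with its button end at left (+y). The two loose ones are only 18 mm thick. In the charger the spring tunnel and bar are at right (-y), at crop (245,150), and the block and wall are at left (+y). Next I measure profiles in the charger and tray frames.

Run:
```python
from h import *
import pickle
d=pickle.load(open("c0.pkl","rb"))
np.set_printoptions(suppress=True,linewidth=170)
def rect(n,b,lo,hi):
    W=cloud(d[n])[b[1]:b[3],b[0]:b[2]].reshape(-1,3)*1000;f=d[n]["frame"][b[1]:b[3],b[0]:b[2]].reshape(-1,3)
    m=(f.min(1)>60)&(W[:,2]>lo)&(W[:,2]<hi);r=cv2.minAreaRect(W[m,:2].astype(np.float32));return r
B={"top":((135,185,216,230),(272,162,328,205)),"side":((244,226,290,300),(222,158,260,196))}
for n in B:
    print(n,"base",rect(n,B[n][0],10,18),"tray",rect(n,B[n][1],3,9))
def prof(n,b,c,yaw,ylim,step=3):
    W=cloud(d[n])[b[1]:b[3],b[0]:b[2]].reshape(-1,3)*1000
    a=np.radians(yaw);ex=np.array([np.cos(a),np.sin(a)]);ey=np.array([-ex[1],ex[0]])
    p=W[:,:2]-c;x=p@ex;y=p@ey;m=abs(y)<ylim
    for s in np.arange(-96,96,step):
        q=W[m&(x>=s)&(x<s+step),2]
        if len(q):print(f"{s+step/2:.0f}:{np.median(q):.0f}",end=" ")
    print()
for n in B:
    r=rect(n,B["top" if n=="top" else n][0],10,18);print(n);prof(n,B[n][0],np.array(rect("top",B["top"][0],10,18)[0]),84.9,12)
    prof(n,B[n][0],np.array(rect("top",B["top"][0],10,18)[0]),84.9,40)
# cell: points z>30 near tray
for n in B:
    b=B[n][1];W=cloud(d[n])[b[1]:b[3],b[0]:b[2]].reshape(-1,3)*1000
    m=(W[:,2]>31)&(abs(W[:,0]-548)<60)&(abs(W[:,1]+70)<60);q=W[m];r=cv2.minAreaRect(q[:,:2].astype(np.float32))
    v=cv2.fitLine(q[:,:2].astype(np.float32),cv2.DIST_HUBER,0,.01,.01).ravel();v*=np.sign(v[1])
    print(n,"cell",r,q.mean(0),np.percentile(q[:,2],[50,95,99]),"dir",np.degrees(np.arctan2(v[1],v[0])),v[2:])
```

```text
top base ((485.2557373046875, 233.77601623535156), (171.13461303710938, 74.21907806396484), 84.87618255615234) tray ((546.5179443359375, -69.42715454101562), (60.91843795776367, 102.83708953857422), 22.151979446411133)
side base ((488.6062316894531, 236.09243774414062), (172.37461853027344, 73.2872543334961), 85.00942993164062) tray ((549.5511474609375, -66.75405883789062), (60.02325439453125, 99.54010772705078), 22.203166961669922)
top
-94:-1 -92:-0 -88:-0 -86:4 -82:14 -80:14 -76:14 -74:14 -70:15 -68:14 -64:14 -62:15 -58:13 -56:15 -52:14 -50:35 -46:60 -44:60 -40:60 -38:59 -34:43 -32:32 -28:25 -26:43 -22:58 -20:60 -10:16 -8:16 -4:17 -2:16 2:16 4:17 8:16 10:17 14:16 16:18 20:16 22:16 26:16 28:17 32:16 34:17 38:15 40:15 44:15 46:17 50:16 52:19 56:26 58:37 62:36 64:35 68:26 70:26 74:27 76:27 80:26 82:26 92:1 94:0 
-94:-0 -92:0 -88:-0 -86:3 -82:13 -80:13 -76:14 -74:13 -70:14 -68:14 -64:14 -62:15 -58:14 -56:14 -52:14 -50:26 -46:57 -44:29 -40:58 -38:17 -34:18 -32:19 -28:23 -26:29 -22:34 -20:18 -16:15 -14:13 -10:16 -8:16 -4:16 -2:16 2:16 4:16 8:16 10:16 14:16 16:16 20:15 22:15 26:16 28:16 3
[... 580 characters left out ...]
 -22:34 -20:38 -16:23 -14:16 -10:15 -8:15 -4:15 -2:15 2:15 4:15 8:15 10:15 14:15 16:15 20:15 22:15 26:16 28:15 32:15 34:15 38:15 40:16 44:13 46:14 50:14 52:14 56:15 58:16 62:34 64:29 68:23 70:25 74:25 76:25 80:26 82:24 86:15 88:7 92:-0 94:0 
top cell ((547.5679321289062, -69.90470886230469), (25.366811752319336, 80.71288299560547), 22.644460678100586) [546.90720873 -70.05133704  37.44591528] [37.62698761 41.5341698  43.59430533] dir 111.34256 [-546.6911    70.16508]
side cell ((550.5487060546875, -67.05816650390625), (24.29477310180664, 80.06793975830078), 23.1370906829834) [550.22249714 -63.54032894  36.39798354] [36.87065669 39.42568718 40.27242924] dir 113.727325 [-550.9942     63.735508]
```

Measured so far, averaging both views (they differ by 3 mm in the same direction everywhere):
- **Cell:** centre (548.6, -68.4) mm, yaw about 112.4°, button toward +y. Its top at about 40 mm agrees with the axis at 27 mm.
- **Charger:** rectangle centre (487, 235) mm, yaw 84.9°. The block ends at the rectangle's +x edge, so the origin is 6 mm further along +x. The bay offset is about +8 to +12 mm.

The tool can't tilt. I'll grip the cell 8 mm toward the button end and pivot it between the pads by pressing the flat end on the worktop. First I spin the tool.

>>> carry_out --pt "0 0 0 -0.183 1" --pt "0 0 0 -0.183 1" --pt "0 0 0 -0.183 1" --pt "0 0 0 -0.183 1" --pt "0 0 0 -0.183 1" --pt "0 0 0 -0.183 1" --pt "0 0 0 -0.183 1" --pt "0 0 0 -0.183 1" --pt "0 0 0 -0.183 1" --grip_force 30

```text
time_s: 1.23
position: [0.1692, -0.523, 0.2308]
eef_rot: [[-0.385, 0.923, -0.0], [0.923, 0.385, 0.001], [0.001, 0.0, -1.0]]
wrist_force: [-0.2, -0.4, 0.5]
width: 0.0855
```

```bash
cat >> h.py <<'E'
def go(x,y,z=None,axis=None):
    "mm world target of TCP -> tool-axis shift; axis: wanted yaw (deg) of the cell axis = +-tool x"
    s=env.sense();R=s["eef_rot"];p=s["position"]*1000
    t=np.array([x,y,p[2] if z is None else z]);d=R.T@(t-p)
    a=np.degrees(np.arctan2(R[1,0],R[0,0]))
    print("t",s["time_s"],"pos",p.round(1),"xyaw",round(a,2),"zt",R[:,2].round(4),"shift",d.round(1),"n",np.linalg.norm(d).round(),"F",s["wrist_force"].round(2),"w",round(s["width"]*1000,1))
    if axis is not None:
        e=(axis-a+90)%180-90;print("spin",round(-np.radians(e),3))
E
python3 -c "
from h import *
go(545.5,-61,100,112.4)"
```

```text
t 1.225 pos [ 169.2 -523.   230.8] xyaw 112.64 zt [-1.0e-04  1.1e-03 -1.0e+00] shift [281.4 525.  131.3] n 610.0 F [-0.17 -0.36  0.49] w 85.5
spin 0.004
```

>>> carry_out --pt "23.4 43.8 6 0 1" --pt "23.4 43.8 6 0 1" --pt "23.4 43.8 6 0 1" --pt "23.4 43.8 6 0 1" --pt "23.4 43.8 6 0 1" --pt "23.4 43.8 6 0 1" --pt "23.4 43.8 10 0 1" --pt "23.4 43.8 10 0 1" --pt "23.4 43.8 15 0 1" --pt "23.4 43.8 20 0 1" --pt "23.4 43.8 20 0 1" --pt "23.4 43.8 20 0 1" --pt "0 0 0 0 1" --pt "0 0 0 0 1"

```text
time_s: 2.98
position: [0.5486, -0.0642, 0.1]
eef_rot: [[-0.38, 0.925, -0.001], [0.925, 0.38, -0.0], [0.0, -0.001, -1.0]]
wrist_force: [0.3, -0.0, -0.1]
width: 0.0854
```

Run:
```python
from h import *
go(545.5,-61,10,112.4)
c={n:env.camera(n) for n in("side","top")}
ims=[]
for n,(u,v) in (("side",(240,165)),("top",(299,180))):
    ims.append(cv2.resize(c[n]["frame"][v-42:v+42,u-56:u+56,::-1],(400,300),interpolation=cv2.INTER_CUBIC))
cv2.imwrite("pics/pre.png",np.hstack(ims))
```

```text
t 2.975 pos [548.6 -64.2 100. ] xyaw 112.34 zt [-1.2e-03 -1.0e-04 -1.0e+00] shift [ 4.1 -1.5 90. ] n 90.0 F [ 0.34 -0.02 -0.13] w 85.4
spin -0.001
```

View pics/pre.png

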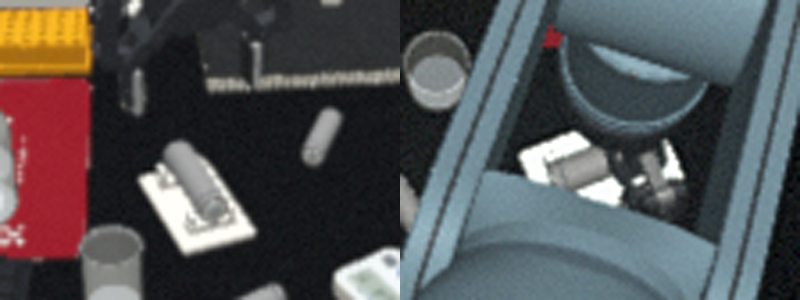

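The side crop shows the open fingers at (130,100) and (255,65), astride the cell at (190,180), with the path down clear. I descend and close.

>>> carry_out --pt "4.1 -1.5 20 0 1" --pt "0 0 25 0 1" --pt "0 0 25 0 1" --pt "0 0 15 0 0.7" --pt "0 0 5 0 0.5" --pt "0 0 0 0 0" --pt "0 0 0 0 0" --pt "0 0 0 0 0" --pt "0 0 0 0 0" --pt "0 0 0 0 0" --grip_force 30

```text
time_s: 4.32
position: [0.5454, -0.0616, 0.011]
eef_rot: [[-0.38, 0.925, -0.001], [0.925, 0.38, -0.001], [-0.001, -0.002, -1.0]]
wrist_force: [-3.4, -4.1, 1.5]
width: 0.0247
```

```bash
python3 -c "
from h import *
go(545.5,-61,60,112.4)"
```

```text
t 4.325 pos [545.4 -61.6  11. ] xyaw 112.32 zt [-0.0012 -0.0011 -1.    ] shift [  0.5   0.2 -49. ] n 49.0 F [-3.39 -4.09  1.54] w 24.7
spin -0.001
```

>>> carry_out --pt "0 0 -5 0 0" --pt "0 0 -10 0 0" --pt "0 0 -20 0 0" --pt "0 0 -25 0 0" --pt "0 0 0 0 0" --pt "0 0 0 0 0"

```text
time_s: 5.08
position: [0.546, -0.0607, 0.0701]
eef_rot: [[-0.379, 0.925, 0.0], [0.925, 0.379, 0.0], [0.0, 0.0, -1.0]]
wrist_force: [0.8, 0.6, -0.9]
width: 0.025
```

Run:
```python
from h import *
go(450,-50,70,84.9)
c={n:env.camera(n) for n in("side","top")}
W=cloud(c["side"])*1000
ims=[]
for n,(u,v) in (("side",(236,160)),("top",(299,180))):
    ims.append(cv2.resize(c[n]["frame"][v-42:v+42,u-56:u+56,::-1],(400,300),interpolation=cv2.INTER_CUBIC))
cv2.imwrite("pics/lift.png",np.hstack(ims))
```

```text
t 5.075 pos [546.  -60.7  70.1] xyaw 112.3 zt [ 0.e+00  1.e-04 -1.e+00] shift [ 46.3 -84.7   0.1] n 97.0 F [ 0.84  0.64 -0.86] w 25.0
spin 0.478
```

View pics/lift.png

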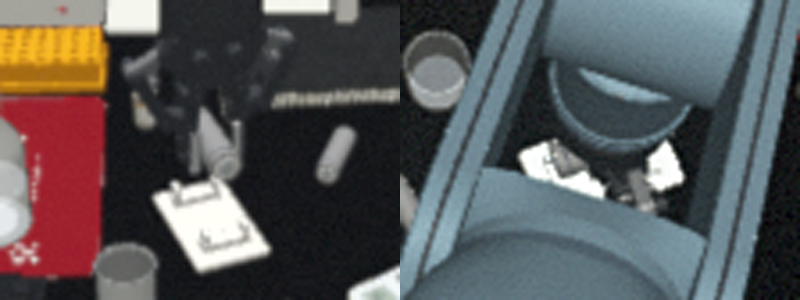

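The cell is held level, and the tray (crop 210,225) is empty. Pressing on a flat worktop would tip the cell the wrong way. Instead I'll rest the button end's underside on the charger's fixed 26 mm block and press down, so the button end pivots up about the block's edge. I approach from the far side, perpendicular to the charger.

>>> carry_out --pt "0 0 -40 0 0" --pt "42.5 18 0 0 0" --pt "42.5 18 0 0 0" --pt "42.5 18 0 0 0" --pt "42.5 18 0 0 0" --pt "42.5 18 0 0 0" --pt "42.5 18 0 0 0" --pt "42.5 18 0 0 0" --pt "42.5 18 0 0 0" --pt "0 0 0 -0.182 0" --pt "0 0 0 -0.182 0" --pt "0 0 0 -0.182 0" --pt "0 0 0 -0.182 0" --pt "0 0 0 -0.182 0" --pt "0 0 0 -0.182 0" --pt "0 0 0 0 0" --grip_force 20

```text
time_s: 7.18
position: [0.5499, 0.3081, 0.109]
eef_rot: [[-0.996, 0.091, -0.002], [0.091, 0.996, -0.001], [0.002, -0.001, -1.0]]
wrist_force: [-0.5, 0.0, -1.8]
width: 0.0251
```

Run:
```python
from h import *
go(550.8,308.6,30,174.9)
print(env.sense()["q"])
c={n:env.camera(n) for n in("side","top")}
ims=[]
for n,(u,v) in (("side",(250,245)),("top",(150,185))):
    ims.append(cv2.resize(c[n]["frame"][v-60:v+60,u-80:u+80,::-1],(400,300),interpolation=cv2.INTER_CUBIC))
cv2.imwrite("pics/tilt0.png",np.hstack(ims))
```

```text
t 7.175 pos [549.9 308.1 109. ] xyaw 174.76 zt [-2.1e-03 -7.0e-04 -1.0e+00] shift [-1.1  0.7 79. ] n 79.0 F [-0.5   0.04 -1.84] w 25.1
spin -0.002
[ 3.33978567e-01  4.99941252e-01  1.48766904e+00  1.22793996e-05
  1.15619328e+00 -1.14534400e+00]
```

View pics/tilt0.png

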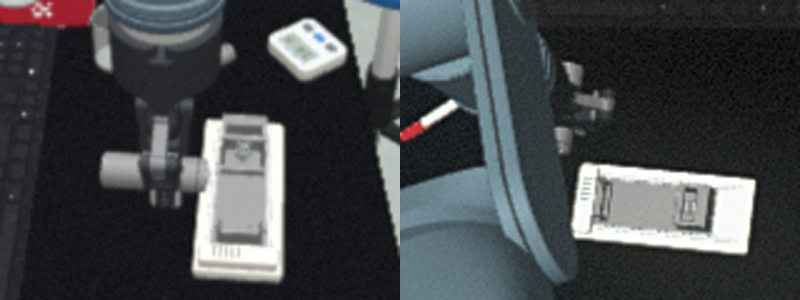

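The side crop shows the cell level, crossing the jaws at (155,172), with its button end (205,172) pointing at the charger. I descend to just above block contact.

>>> carry_out --pt "-1 0.7 20 0 0" --pt "0 0 25 0 0" --pt "0 0 20 0 0" --pt "0 0 12 0 0" --pt "0 0 2 0 0" --pt "0 0 2 0 0" --pt "0 0 0 0 0"

```text
time_s: 8.15
position: [0.552, 0.3091, 0.03]
eef_rot: [[-0.996, 0.09, 0.001], [0.09, 0.996, 0.0], [-0.001, 0.0, -1.0]]
wrist_force: [0.3, -0.5, -0.5]
width: 0.0247
```

>>> carry_out --pt "0 0 1 0 0" --pt "0 0 1 0 0" --pt "0 0 1 0 0" --pt "0 0 1 0 0" --pt "0 0 1 0 0" --pt "0 0 0 0 0"

```text
time_s: 8.9
position: [0.5514, 0.3089, 0.0241]
eef_rot: [[-0.996, 0.09, -0.0], [0.09, 0.996, -0.0], [0.0, -0.0, -1.0]]
wrist_force: [-1.2, -0.2, -1.8]
width: 0.0252
```

>>> carry_out --pt "0 0 1 0 0" --pt "0 0 1 0 0" --pt "0 0 0 0 0"

```text
time_s: 9.28
position: [0.5517, 0.3089, 0.0226]
eef_rot: [[-0.996, 0.09, 0.0], [0.09, 0.996, 0.0], [-0.0, 0.0, -1.0]]
wrist_force: [0.5, -0.5, 1.6]
width: 0.0247
```

>>> carry_out --pt "0 0 1 0 0" --pt "0 0 1 0 0" --pt "0 0 0 0 0"

```text
time_s: 9.65
position: [0.5523, 0.3091, 0.0214]
eef_rot: [[-0.996, 0.09, 0.002], [0.09, 0.996, 0.001], [-0.002, 0.001, -1.0]]
wrist_force: [-0.3, -0.9, 5.9]
width: 0.0249
```

```bash
cat > tilt.py <<'E'
from h import *
import sys
u,v,name=int(sys.argv[1]),int(sys.argv[2]),sys.argv[3]
c=env.camera("side");go(0,0)
cv2.imwrite(f"pics/{name}.png",cv2.resize(c["frame"][v-30:v+30,u-40:u+40,::-1],(800,600),interpolation=cv2.INTER_CUBIC))
E
python3 tilt.py 240 248 tilt1
```

```text
t 9.7 pos [552.3 309.1  21.4] xyaw 174.85 zt [ 1.8e-03  5.0e-04 -1.0e+00] shift [ 522.3 -357.4   -1.1] n 633.0 F [-1.12 -1.76  6.08] w 25.3
```

View pics/tilt1.png

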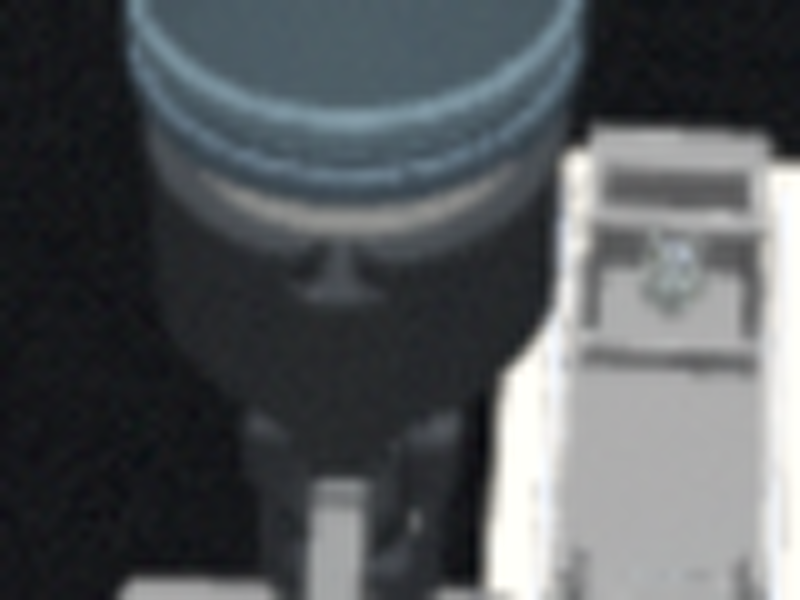

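I aimed that crop too high; it shows the gripper and the bay but not the cell. Contact is felt at TCP z ≈ 23 mm, as expected. I'll measure tilt numerically from the depth map from here on.

>>> carry_out --pt "0 0 1 0 0" --pt "0 0 1 0 0" --pt "0 0 1 0 0" --pt "0 0 0 0 0"

```text
time_s: 10.2
position: [0.5533, 0.3091, 0.0189]
eef_rot: [[-0.996, 0.09, 0.004], [0.09, 0.996, 0.001], [-0.004, 0.001, -1.0]]
wrist_force: [0.7, -1.4, 8.2]
width: 0.025
```

```bash
cat > ang.py <<'E'
from h import *
s=env.sense();R=s["eef_rot"];p=s["position"]
for n in("side","top"):
    c=env.camera(n);W=cloud(c).reshape(-1,3);f=c["frame"].reshape(-1,3)
    L=(W-p)*1000;x=L@R[:,0];y=L@R[:,1];h=L[:,2]
    m=(abs(y)<16)&(abs(x)>11)&(x>-62)&(x<40)&(h>-6)&(h<55)&(f.min(1)>75)
    out=[]
    for b in range(-60,40,4):
        k=m&(x>=b)&(x<b+4)
        if k.sum()>2: out.append((b+2,round(np.percentile(h[k],85),1),round(np.median(y[k]),1),int(k.sum())))
    print(n,out)
go(*(p[:2]*1000))
E
python3 ang.py
```

```text
side [(-50, np.float64(23.7), np.float64(7.8), 21), (-46, np.float64(23.9), np.float64(9.3), 24), (-42, np.float64(24.5), np.float64(9.6), 23), (-38, np.float64(24.0), np.float64(8.8), 24), (-34, np.float64(25.2), np.float64(8.3), 25), (-30, np.float64(25.7), np.float64(8.2), 24), (-26, np.float64(26.1), np.float64(8.9), 24), (-22, np.float64(26.3), np.float64(9.1), 16), (10, np.float64(31.4), np.float64(3.9), 4), (14, np.float64(29.8), np.float64(8.5), 26), (18, np.float64(29.9), np.float64(9.2), 25), (22, np.float64(31.4), np.float64(9.5), 26), (26, np.float64(31.1), np.float64(7.3), 30), (30, np.float64(18.6), np.float64(3.0), 24), (34, np.float64(6.6), np.float64(2.1), 21), (38, np.float64(6.7), np.float64(1.1), 20)]
top [(-46, np.float64(24.8), np.float64(-6.9), 9), (-42, np.float64(22.5), np.float64(-7.8), 10), (-38, np.float64(23.3), np.float64(-9.7), 5), (-34, np.float64(22.6), np.float64(-8.9), 6), (14, np.float64(31.4), np.float64(-7.6), 8), (18, np.float64(29.4), np.float64(-10.4), 5), (22, np.float64(31.3), np.float64(-9.0), 5), (26, np.float64(29.4), np.float64(-11.0), 10), (30, np.float64(27.0), np.float64(-9.2), 12), (34, np.float64(8.7), np.float64(-10.8), 9), (38, np.float64(9.2), np.float64(-7.3), 4)]
t 10.3 pos [553.3 309.1  18.9] xyaw 174.85 zt [ 3.7e-03  9.0e-04 -1.0e+00] shift [-0.  0.  0.] n 0.0 F [ 1.32 -1.28  8.36] w 24.9
```

>>> carry_out --pt "0 0 1 0 0" --pt "0 0 1 0 0" --pt "0 0 1 0 0" --pt "0 0 0 0 0"

```text
time_s: 10.8
position: [0.554, 0.3092, 0.0162]
eef_rot: [[-0.996, 0.09, 0.005], [0.09, 0.996, 0.001], [-0.005, 0.002, -1.0]]
wrist_force: [3.1, -1.2, 7.9]
width: 0.0252
```

```bash
python3 ang.py | sed 's/np.float64//g'
```

```text
side [(-50, (20.6), (7.5), 20), (-46, (21.7), (7.2), 22), (-42, (21.5), (9.4), 26), (-38, (22.3), (9.7), 24), (-34, (23.6), (9.2), 24), (-30, (24.0), (9.2), 24), (-26, (25.6), (9.5), 23), (-22, (24.7), (11.1), 13), (10, (23.8), (13.0), 4), (14, (32.1), (9.4), 24), (18, (33.8), (9.3), 26), (22, (34.4), (7.7), 28), (26, (32.3), (6.1), 32), (30, (22.8), (4.0), 27), (34, (9.7), (2.9), 24), (38, (10.2), (2.3), 25)]
top [(-46, (22.2), (-5.5), 11), (-42, (20.6), (-7.7), 8), (-38, (22.3), (-8.9), 5), (-34, (22.0), (-9.6), 7), (14, (29.9), (-8.3), 6), (18, (32.0), (-9.2), 6), (22, (31.5), (-7.9), 5), (26, (32.4), (-10.7), 7), (30, (16.5), (-11.0), 12), (34, (10.1), (-12.3), 9), (38, (10.6), (-8.1), 6)]
t 10.9 pos [554.  309.1  16.2] xyaw 174.85 zt [ 0.0052  0.0011 -1.    ] shift [ 0.  0. -0.] n 0.0 F [ 2.31 -1.17  6.17] w 24.8
```

>>> carry_out --pt "0 0 1 0 0" --pt "0 0 0.6 0 0" --pt "0 0 0 0 0" --pt "0 0 0 0 0"

```text
time_s: 11.4
position: [0.5543, 0.3091, 0.0148]
eef_rot: [[-0.996, 0.09, 0.006], [0.09, 0.996, 0.001], [-0.006, 0.002, -1.0]]
wrist_force: [3.2, -1.7, 8.3]
width: 0.0252
```

```bash
python3 ang.py | sed 's/np.float64//g'
```

```text
side [(-50, (18.6), (5.6), 16), (-46, (20.3), (8.2), 24), (-42, (20.6), (9.1), 27), (-38, (20.6), (8.5), 22), (-34, (22.5), (9.8), 23), (-30, (22.7), (9.8), 25), (-26, (23.8), (10.1), 25), (-22, (25.7), (11.6), 13), (10, (28.1), (12.0), 6), (14, (33.2), (9.5), 23), (18, (34.8), (8.0), 26), (22, (34.6), (6.7), 29), (26, (33.8), (4.8), 35), (30, (24.4), (3.8), 26), (34, (10.9), (2.7), 26), (38, (11.3), (2.2), 24)]
top [(-50, (18.3), (-2.4), 4), (-46, (20.1), (-5.9), 8), (-42, (20.0), (-7.0), 9), (-38, (19.1), (-8.1), 6), (-34, (18.8), (-8.7), 5), (14, (31.2), (-7.9), 6), (18, (31.9), (-9.5), 7), (22, (32.8), (-8.8), 5), (26, (31.8), (-10.3), 6), (30, (20.5), (-10.6), 14), (34, (12.4), (-11.0), 8), (38, (12.3), (-9.5), 6)]
t 11.5 pos [554.3 309.2  14.8] xyaw 174.86 zt [ 0.0058  0.0012 -1.    ] shift [-0. -0.  0.] n 0.0 F [ 2.69 -0.91  9.84] w 25.1
```

>>> carry_out --pt "0 0 -5 0 0" --pt "0 0 -15 0 0" --pt "0 0 -30 0 0" --pt "0 0 -25 0 0" --pt "0 0 0 0.174 0" --pt "0 0 0 0.174 0" --pt "0 0 0 0.174 0" --pt "0 0 0 0.174 0" --pt "0 0 0 0.174 0" --pt "0 0 0 0.174 0" --pt "0 0 0 0.174 0" --pt "0 0 0 0.174 0" --pt "0 0 0 0.177 0" --pt "0 0 0 0 0" --pt "0 0 0 0 0"

```text
time_s: 13.38
position: [0.5513, 0.309, 0.0879]
eef_rot: [[0.084, 0.996, -0.0], [0.996, -0.084, -0.0], [-0.0, -0.0, -1.0]]
wrist_force: [-0.7, -0.3, -1.4]
width: 0.025
```

```bash
python3 ang.py | sed 's/np.float64//g'; python3 -c "
from h import *
go(490.2,271.2,75,84.93)"
```

```text
side [(-34, (22.4), (6.0), 8), (-30, (22.7), (6.5), 11), (-26, (24.6), (4.2), 11), (-22, (24.7), (1.0), 14), (-18, (25.9), (5.3), 15), (-14, (26.6), (-0.9), 17), (10, (31.6), (-12.4), 15), (14, (33.6), (-10.7), 39), (18, (32.6), (0.2), 20), (22, (34.7), (-1.1), 16), (26, (34.5), (3.0), 27), (30, (31.3), (1.1), 66), (34, (25.7), (1.8), 44)]
top [(-50, (22.7), (-1.1), 7), (-46, (20.4), (-2.8), 19), (-42, (20.9), (-2.3), 20), (-38, (21.9), (-2.9), 18), (-34, (22.0), (-2.0), 22), (-30, (25.4), (-1.0), 21), (-26, (25.5), (-2.9), 19), (-22, (25.3), (-4.2), 18), (-18, (26.5), (-2.3), 17), (-14, (28.1), (-2.7), 24), (-10, (29.4), (-3.2), 5)]
t 13.475 pos [551.4 308.9  87.8] xyaw 85.09 zt [-1.e-04 -0.e+00 -1.e+00] shift [ 0.  -0.1  0. ] n 0.0 F [-0.34 -0.35 -0.55] w 24.9
t 13.475 pos [551.4 308.9  87.8] xyaw 85.09 zt [-1.e-04 -0.e+00 -1.e+00] shift [-42.8 -57.8  12.8] n 73.0 F [-0.34 -0.35 -0.55] w 24.9
spin 0.003
```

>>> carry_out --pt "-21.4 -28.9 6 0 0" --pt "-21.4 -28.9 6.8 0 0" --pt "0 0 0 0 0" --pt "0 0 0 0 0"

```text
time_s: 13.98
position: [0.4913, 0.2717, 0.0756]
eef_rot: [[0.087, 0.996, 0.002], [0.996, -0.087, 0.001], [0.001, 0.002, -1.0]]
wrist_force: [0.0, -0.1, -1.1]
width: 0.0246
```

Run:
```python
from h import *
go(490.2,271.2,36,84.93)
c={n:env.camera(n) for n in("side","top")}
ims=[]
for n,(u,v) in (("side",(262,250)),("top",(168,205))):
    ims.append(cv2.resize(c[n]["frame"][v-45:v+45,u-45:u+45,::-1],(400,400),interpolation=cv2.INTER_CUBIC))
cv2.imwrite("pics/over.png",np.hstack(ims))
W=cloud(c["top"])*1000
# tunnel in top view after tilt: lateral centre of bay features, and cell
p=env.sense()["position"]*1000;R=env.sense()["eef_rot"]
for n in c:
    W=cloud(c[n]).reshape(-1,3)*1000;f=c[n]["frame"].reshape(-1,3);L=W-p;x=L@R[:,0];y=L@R[:,1]
    for nm,m in (("base",(W[:,2]>10)&(W[:,2]<18)&(f.min(1)>60)),("tunneltop",(W[:,2]>55)&(W[:,2]<64)&(x<-35)&(x>-110)),("walltop",(W[:,2]>32)&(W[:,2]<48)&(x>0)&(x<50)),("cell",(abs(y)<20)&(x>-60)&(x<-14)&(W[:,2]>80)&(W[:,2]<115))):
        m&=(abs(x)<140)&(abs(y)<60);q=np.c_[x,y,W[:,2]][m]
        if len(q)>5:print(n,nm,len(q),"x",np.percentile(q[:,0],[2,50,98]).round(1),"y",np.percentile(q[:,1],[2,50,98]).round(1))
```

```text
t 13.975 pos [491.3 271.7  75.6] xyaw 85.0 zt [ 2.e-03  7.e-04 -1.e+00] shift [-0.6 -1.1 39.6] n 40.0 F [ 0.05 -0.07 -1.07] w 24.6
spin 0.001
side base 815 x [-77.1 -11.3  49.1] y [-36.6  -3.6  35.7]
side walltop 84 x [18.  23.9 26.9] y [-20.1   0.3  19.1]
side cell 90 x [-43.1 -26.7 -14.8] y [-10.5   0.4  12.6]
top base 991 x [-122.   -68.2    3.3] y [-39.1 -10.8  32.4]
top tunneltop 149 x [-87.8 -78.4 -58.4] y [-22.6  -4.1  16.1]
top cell 182 x [-48.4 -31.8 -15. ] y [-12.7  -1.6  11.5]
```

View pics/over.png

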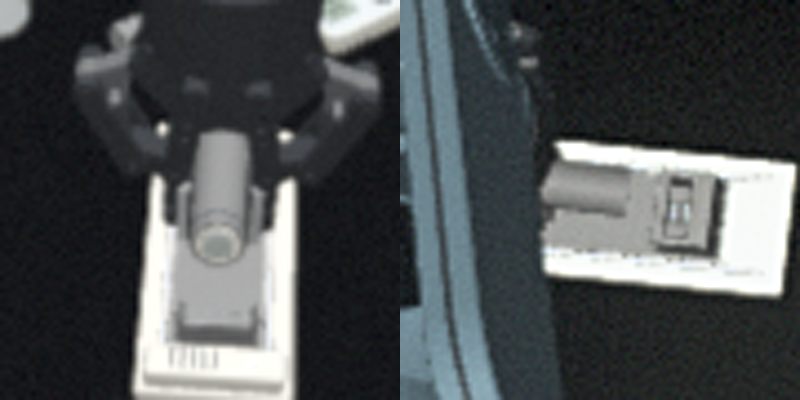

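The side crop shows the tilted cell, button at (215,240), centred over the bay, with the fingers clear of the wall cheeks. The top crop shows the flat end (630,190) still short of the bar (670,200). The relative measurements put the bay about 1 mm to -y of the tool axis, the offset b at about +9 mm, and the spring about 7 mm ahead of the flat end. I descend.

>>> carry_out --pt "0 -1.3 15 0 0" --pt "0 0 13 0 0" --pt "0 0 8 0 0" --pt "0 0 2 0 0" --pt "0 0 2 0 0" --pt "0 0 0 0 0" --pt "0 0 0 0 0"

```text
time_s: 14.95
position: [0.4891, 0.2716, 0.0353]
eef_rot: [[0.088, 0.996, 0.001], [0.996, -0.088, 0.0], [0.0, 0.001, -1.0]]
wrist_force: [-0.7, 0.5, -1.2]
width: 0.0251
```

>>> carry_out --pt "0 0 0 0 0"

```text
time_s: 15.08
position: [0.4891, 0.2715, 0.0352]
eef_rot: [[0.088, 0.996, 0.001], [0.996, -0.088, 0.0], [0.0, 0.001, -1.0]]
wrist_force: [0.8, 0.2, -1.6]
width: 0.0253
```

>>> carry_out --pt "0 0.8 1.5 0 0" --pt "-1 0 0 0 0" --pt "-1 0 0 0 0" --pt "-1 0 0 0 0" --pt "-1 0 0 0 0" --pt "-1 0 0 0 0" --pt "0 0 0 0 0"

```text
time_s: 15.95
position: [0.4892, 0.2663, 0.0334]
eef_rot: [[0.088, 0.996, -0.0], [0.996, -0.088, -0.0], [-0.0, -0.0, -1.0]]
wrist_force: [0.1, 0.6, -1.0]
width: 0.0248
```

>>> carry_out --pt "-1 0 0 0 0" --pt "-1 0 0 0 0" --pt "0 0 0 0 0"

```text
time_s: 16.32
position: [0.489, 0.2643, 0.0334]
eef_rot: [[0.088, 0.996, -0.0], [0.996, -0.088, -0.0], [-0.0, -0.0, -1.0]]
wrist_force: [0.0, 0.9, -1.1]
width: 0.0251
```

>>> carry_out --pt "-1 0 0 0 0" --pt "0 0 0 0 0"

```text
time_s: 16.58
position: [0.489, 0.2633, 0.0334]
eef_rot: [[0.088, 0.996, -0.0], [0.996, -0.088, -0.0], [-0.0, -0.0, -1.0]]
wrist_force: [-0.1, 1.4, -1.5]
width: 0.0248
```

>>> carry_out --pt "-1 0 0 0 0" --pt "0 0 0 0 0"

```text
time_s: 16.82
position: [0.4889, 0.2624, 0.0334]
eef_rot: [[0.088, 0.996, -0.0], [0.996, -0.088, -0.0], [-0.0, -0.0, -1.0]]
wrist_force: [-0.4, -0.2, -1.1]
width: 0.0249
```

>>> carry_out --pt "-1 0 0 0 0" --pt "0 0 0 0 0"

```text
time_s: 17.08
position: [0.4888, 0.2616, 0.0334]
eef_rot: [[0.088, 0.996, 0.0], [0.996, -0.088, 0.0], [0.0, 0.0, -1.0]]
wrist_force: [-0.2, 1.0, -1.6]
width: 0.0249
```

>>> carry_out --pt "-1 0 0 0 0" --pt "0 0 0 0 0"

```text
time_s: 17.32
position: [0.4888, 0.2606, 0.0335]
eef_rot: [[0.088, 0.996, 0.0], [0.996, -0.088, 0.0], [0.0, 0.0, -1.0]]
wrist_force: [-0.3, 2.0, -1.4]
width: 0.025
```

>>> carry_out --pt "-1 0 0 0 0" --pt "0 0 0 0 0"

```text
time_s: 17.58
position: [0.4887, 0.2597, 0.0335]
eef_rot: [[0.088, 0.996, 0.0], [0.996, -0.088, 0.0], [0.0, 0.0, -1.0]]
wrist_force: [-0.4, 3.9, -0.9]
width: 0.0249
```

>>> carry_out --pt "-1 0 0 0 0" --pt "0 0 0 0 0"

```text
time_s: 17.82
position: [0.4886, 0.2587, 0.0335]
eef_rot: [[0.088, 0.996, 0.0], [0.996, -0.088, 0.0], [0.0, 0.0, -1.0]]
wrist_force: [-0.3, 6.3, -1.3]
width: 0.0251
```

>>> carry_out --pt "0 0 0 0 0"

```text
time_s: 17.95
position: [0.4886, 0.2586, 0.0335]
eef_rot: [[0.088, 0.996, 0.0], [0.996, -0.088, 0.0], [0.0, 0.0, -1.0]]
wrist_force: [0.2, 4.3, 0.1]
width: 0.0254
```

>>> carry_out --pt "-1 0 0 0 0" --pt "-1 0 0 0 0" --pt "0 0 0 0 0"

```text
time_s: 18.32
position: [0.4884, 0.2569, 0.0335]
eef_rot: [[0.088, 0.996, 0.0], [0.996, -0.088, 0.001], [0.001, 0.0, -1.0]]
wrist_force: [-0.6, 6.1, -0.1]
width: 0.025
```

>>> carry_out --pt "0 0 0 0 0"

```text
time_s: 18.45
position: [0.4885, 0.257, 0.0336]
eef_rot: [[0.088, 0.996, 0.0], [0.996, -0.088, 0.001], [0.001, 0.0, -1.0]]
wrist_force: [0.4, 6.1, -0.6]
width: 0.025
```

```bash
python3 ang.py | sed 's/np.float64//g'
```

```text
side [(-38, (17.1), (-5.6), 5), (-34, (22.2), (-1.1), 13), (-30, (23.0), (-0.1), 12), (-26, (22.9), (3.0), 14), (-22, (24.4), (1.9), 12), (-18, (24.6), (-1.4), 13), (-14, (26.4), (2.7), 13), (-10, (26.7), (-1.5), 3), (10, (30.3), (-12.0), 10), (14, (33.9), (-7.4), 40), (18, (32.3), (3.0), 14), (22, (34.6), (0.9), 16), (26, (34.6), (0.7), 18), (30, (31.7), (3.2), 63), (34, (20.9), (1.6), 38), (38, (3.8), (-4.0), 25)]
top [(-58, (21.8), (-0.7), 5), (-54, (19.2), (3.2), 12), (-50, (27.6), (-1.9), 24), (-46, (28.2), (0.8), 24), (-42, (26.8), (-0.1), 14), (-38, (21.0), (-1.3), 19), (-34, (24.4), (-2.4), 20), (-30, (24.3), (-3.7), 20), (-26, (25.8), (-0.8), 15), (-22, (26.1), (-1.1), 24), (-18, (25.5), (-3.6), 16), (-14, (28.2), (-2.6), 19)]
t 18.55 pos [488.5 257.   33.6] xyaw 84.95 zt [ 4.e-04  9.e-04 -1.e+00] shift [-0.  0.  0.] n 0.0 F [0.15 6.38 0.29] w 24.9
```

>>> carry_out --pt "-1 0 0 0 0" --pt "-0.8 0 0 0 0" --pt "0 0 0 0 0"

```text
time_s: 18.92
position: [0.4884, 0.2555, 0.0336]
eef_rot: [[0.088, 0.996, 0.001], [0.996, -0.088, 0.002], [0.002, 0.001, -1.0]]
wrist_force: [-0.1, 8.0, -1.1]
width: 0.0248
```

>>> carry_out --pt "0 0 0 0 0"

```text
time_s: 19.05
position: [0.4884, 0.2556, 0.0336]
eef_rot: [[0.088, 0.996, 0.001], [0.996, -0.088, 0.002], [0.002, 0.001, -1.0]]
wrist_force: [-0.4, 7.7, -0.9]
width: 0.0252
```

>>> carry_out --pt "0 0 1 0 0" --pt "0 0 1 0 0" --pt "0 0 0 0 0"

```text
time_s: 19.42
position: [0.4885, 0.2557, 0.0322]
eef_rot: [[0.088, 0.996, 0.001], [0.996, -0.088, 0.002], [0.002, 0.001, -1.0]]
wrist_force: [-2.1, 8.3, 5.0]
width: 0.0248
```

>>> carry_out --pt "0 0 1 0 0" --pt "0 0 1 0 0" --pt "0 0 1 0 0" --pt "0 0 0 0 0"

```text
time_s: 19.92
position: [0.4892, 0.2558, 0.0296]
eef_rot: [[0.088, 0.996, 0.003], [0.996, -0.088, 0.002], [0.002, 0.003, -1.0]]
wrist_force: [0.1, 8.4, 5.0]
width: 0.0251
```

```bash
python3 ang.py | sed 's/np.float64//g'
```

```text
side [(-38, (20.8), (-6.5), 3), (-34, (22.1), (-2.0), 5), (-30, (24.4), (2.4), 13), (-26, (25.3), (2.3), 11), (-22, (25.9), (2.1), 17), (-18, (26.6), (1.0), 12), (-14, (25.7), (7.2), 14), (-10, (27.3), (-2.4), 7), (10, (33.6), (-9.7), 8), (14, (34.4), (-11.6), 42), (18, (32.3), (1.1), 15), (22, (32.8), (3.0), 16), (26, (33.9), (-0.1), 18), (30, (31.7), (2.6), 58), (34, (24.5), (2.0), 43), (38, (6.7), (-0.6), 19)]
top [(-58, (31.1), (14.6), 3), (-54, (26.7), (7.3), 14), (-50, (21.5), (0.9), 22), (-46, (31.8), (-0.7), 36), (-42, (31.4), (-2.0), 15), (-38, (23.7), (-2.5), 19), (-34, (23.3), (2.2), 15), (-30, (25.7), (-3.0), 22), (-26, (26.3), (-3.3), 16), (-22, (26.7), (-1.1), 19), (-18, (28.5), (-0.8), 20), (-14, (27.2), (-5.4), 15)]
t 20.025 pos [489.2 255.8  29.6] xyaw 84.95 zt [ 0.0027  0.002  -1.    ] shift [-0.  0.  0.] n 0.0 F [-1.3   9.03  5.4 ] w 25.1
```

>>> carry_out --pt "0 0 1 0 0" --pt "0 0 1 0 0" --pt "0 0 1 0 0" --pt "0 0 0 0 0"

```text
time_s: 20.52
position: [0.4894, 0.2558, 0.0266]
eef_rot: [[0.088, 0.996, 0.003], [0.996, -0.088, 0.002], [0.002, 0.003, -1.0]]
wrist_force: [0.0, 8.6, 4.2]
width: 0.0251
```

>>> carry_out --pt "0 0 1 0 0" --pt "0 0 1 0 0" --pt "0 0 0 0 0"

```text
time_s: 20.9
position: [0.4896, 0.2558, 0.0246]
eef_rot: [[0.088, 0.996, 0.003], [0.996, -0.088, 0.002], [0.002, 0.003, -1.0]]
wrist_force: [0.1, 8.5, 4.7]
width: 0.0247
```

>>> carry_out --pt "0 0 1 0 0" --pt "0 0 1 0 0" --pt "0 0 0 0 0"

```text
time_s: 21.28
position: [0.4896, 0.2558, 0.0225]
eef_rot: [[0.088, 0.996, 0.003], [0.996, -0.088, 0.002], [0.002, 0.003, -1.0]]
wrist_force: [0.6, 8.3, 3.8]
width: 0.0251
```

>>> carry_out --pt "0 0 1 0 0" --pt "0 0 0 0 0"

```text
time_s: 21.52
position: [0.4896, 0.2558, 0.0216]
eef_rot: [[0.088, 0.996, 0.003], [0.996, -0.088, 0.002], [0.002, 0.003, -1.0]]
wrist_force: [-0.0, 9.1, 4.4]
width: 0.0251
```

>>> carry_out --pt "0 0 0.7 0 0" --pt "0 0 0 0 0"

```text
time_s: 21.78
position: [0.4895, 0.2558, 0.0209]
eef_rot: [[0.088, 0.996, 0.003], [0.996, -0.088, 0.002], [0.002, 0.003, -1.0]]
wrist_force: [-0.5, 7.3, 5.1]
width: 0.025
```

```bash
python3 ang.py | sed 's/np.float64//g'
```

```text
side [(-30, (27.2), (-1.5), 6), (-26, (28.8), (-0.4), 17), (-22, (29.1), (1.6), 15), (-18, (28.4), (2.6), 14), (-14, (29.0), (4.6), 18), (-10, (29.3), (-0.8), 5), (10, (35.1), (-11.7), 14), (14, (32.3), (-10.5), 38), (18, (30.6), (0.4), 23), (22, (31.3), (3.4), 16), (26, (31.1), (2.2), 19), (30, (30.6), (3.1), 28), (34, (26.4), (1.9), 62), (38, (15.9), (0.0), 24)]
top [(-58, (38.8), (14.2), 3), (-54, (27.0), (0.4), 17), (-50, (24.2), (2.3), 25), (-46, (40.2), (-1.5), 46), (-42, (41.1), (-1.1), 14), (-38, (29.6), (0.5), 14), (-34, (30.4), (-4.6), 21), (-30, (30.0), (-4.9), 21), (-26, (30.2), (-4.9), 21), (-22, (31.0), (-3.2), 24), (-18, (29.9), (-1.1), 19), (-14, (31.0), (-6.9), 15)]
t 21.875 pos [489.6 255.8  20.9] xyaw 84.95 zt [ 0.0033  0.002  -1.    ] shift [-0. -0. -0.] n 0.0 F [-0.99  8.7   5.16] w 24.9
```

>>> carry_out --pt "0 0 1 0 0" --pt "0 0 0 0 0"

```text
time_s: 22.12
position: [0.4896, 0.2558, 0.0199]
eef_rot: [[0.088, 0.996, 0.003], [0.996, -0.088, 0.002], [0.002, 0.003, -1.0]]
wrist_force: [0.8, 7.7, 3.2]
width: 0.025
```

>>> carry_out --pt "0 0 0.7 0 0" --pt "0 0 0 0 0"

```text
time_s: 22.38
position: [0.4896, 0.2559, 0.0193]
eef_rot: [[0.088, 0.996, 0.003], [0.996, -0.088, 0.002], [0.002, 0.003, -1.0]]
wrist_force: [-0.2, 9.6, 4.9]
width: 0.0249
```

>>> carry_out --pt "0 0 0.6 0 0" --pt "0 0 0 0 0"

```text
time_s: 22.62
position: [0.4897, 0.2559, 0.0191]
eef_rot: [[0.088, 0.996, 0.004], [0.996, -0.088, 0.002], [0.002, 0.003, -1.0]]
wrist_force: [-0.7, 9.2, 8.0]
width: 0.0252
```

```bash
python3 ang.py | sed 's/np.float64//g'
```

```text
side [(-30, (27.9), (-5.0), 6), (-26, (29.6), (3.9), 13), (-22, (30.9), (2.6), 14), (-18, (30.1), (0.2), 20), (-14, (29.6), (3.4), 14), (-10, (29.5), (3.3), 6), (10, (32.9), (-11.7), 12), (14, (31.4), (-8.4), 46), (18, (29.9), (0.1), 22), (22, (30.3), (2.2), 19), (26, (29.4), (2.0), 18), (30, (30.2), (-0.3), 23), (34, (26.5), (3.4), 58), (38, (17.3), (1.9), 24)]
top [(-54, (29.9), (0.5), 21), (-50, (23.5), (-0.6), 23), (-46, (40.3), (-0.1), 42), (-42, (42.8), (-3.1), 16), (-38, (31.2), (-0.7), 14), (-34, (31.9), (-3.5), 22), (-30, (31.4), (-5.3), 22), (-26, (29.2), (-2.4), 19), (-22, (31.9), (-5.7), 21), (-18, (31.0), (-3.8), 21), (-14, (30.2), (-5.2), 16)]
t 22.725 pos [489.7 255.9  19. ] xyaw 84.95 zt [ 0.0036  0.0022 -1.    ] shift [0. 0. 0.] n 0.0 F [-0.81  9.04  8.16] w 24.9
```

The cell is level with its top at about 49.5 mm, and Fz jumped, so it is on the floor. I release and retreat upward.

>>> carry_out --pt "0 0 0 0 0.35" --pt "0 0 0 0 0.45" --pt "0 0 0 0 0.6" --pt "0 0 0 0 0.6" --pt "0 0 -5 0 0.6" --pt "0 0 -20 0 0.6" --pt "0 0 -40 0 0.6" --pt "0 0 -50 0 0.6" --pt "-60 0 -10 0 0.6" --pt "-60 0 0 0 0.6" --pt "-60 0 0 0 0.6" --pt "-60 0 0 0 0.6" --pt "0 0 0 0 0.6" --pt "0 0 0 0 0.6"

```text
time_s: 24.48
position: [0.4671, 0.0156, 0.1427]
eef_rot: [[0.089, 0.996, 0.0], [0.996, -0.089, 0.001], [0.001, 0.0, -1.0]]
wrist_force: [-1.0, -0.3, 0.8]
width: 0.0512
```

Run:
```python
from h import *
s=env.sense();print(s["wrist_force"],s["position"],s["time_s"])
c={n:env.camera(n) for n in("side","top")}
ims=[]
for n,(u,v) in (("side",(266,260)),("top",(176,205))):
    ims.append(cv2.resize(c[n]["frame"][v-45:v+45,u-45:u+45,::-1],(400,400),interpolation=cv2.INTER_CUBIC))
cv2.imwrite("pics/end.png",np.hstack(ims))
a=np.radians(84.93);ex=np.array([np.cos(a),np.sin(a)]);ey=np.array([-ex[1],ex[0]])
for n,o in (("top",(485.3,233.8)),("side",(488.6,236.1))):
    W=cloud(c[n]).reshape(-1,3)*1000;p=W[:,:2]-np.array(o);x=p@ex-6;y=p@ey
    for b in range(-30,60,5):
        k=(x>=b)&(x<b+5)&(abs(y)<20)&(W[:,2]>33)&(W[:,2]<70)
        if k.sum()>4:print(n,b+2,"top",np.percentile(W[k,2],90).round(1),"ymid",y[k].mean().round(1),k.sum())
```

```text
[-1.0424104  -0.2813938   0.82922121] [0.4671442  0.01563384 0.14267061] 24.475
top -28 top 61.8 ymid 0.3 45
top -23 top 51.3 ymid -1.6 15
top -18 top 50.7 ymid -0.4 22
top -13 top 50.5 ymid -0.3 22
top -8 top 52.4 ymid -0.9 21
top -3 top 50.1 ymid -0.4 22
top 2 top 51.3 ymid -1.9 24
top 7 top 50.5 ymid -0.0 24
top 12 top 50.1 ymid -0.5 24
top 17 top 50.4 ymid 0.2 21
top 22 top 51.0 ymid -2.1 20
top 27 top 50.9 ymid -1.2 24
top 32 top 49.1 ymid -1.8 23
top 37 top 51.8 ymid -0.6 21
top 42 top 50.7 ymid -1.0 21
top 47 top 51.0 ymid -0.7 25
top 52 top 42.9 ymid -1.4 20
top 57 top 38.5 ymid -0.4 15
side -28 top 59.6 ymid -0.1 73
side -23 top 50.4 ymid -1.2 22
side -18 top 49.2 ymid -2.3 19
side -13 top 48.7 ymid -2.0 18
side -8 top 49.7 ymid -1.0 21
side -3 top 49.8 ymid -0.2 22
side 2 top 49.3 ymid -0.6 23
side 7 top 50.0 ymid -1.2 17
side 12 top 50.0 ymid -1.7 22
side 17 top 49.6 ymid -0.1 25
side 22 top 49.8 ymid -0.7 21
side 27 top 49.0 ymid -1.3 22
side 32 top 50.1 ymid -3.5 20
side 37 top 49.2 ymid -1.6 27
side 42 top 49.2 ymid -3.0 21
side 47 top 47.3 ymid -0.9 73
side 52 top 41.1 ymid -1.9 35
side 57 top 38.1 ymid -0.0 25
```

View pics/end.png

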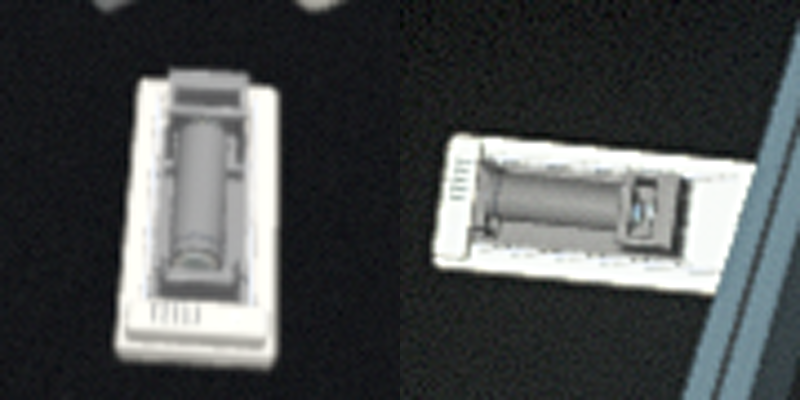

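The cell lies level in the bay: top at 49–51 mm along its whole length, lateral about -1 mm, button end (side crop 195,250) behind the wall, flat end under the bar. The gripper is clear, so I hand in.

```bash
python3 -c "
from h import *
print(env.finish_job())"
```

```text
the job is handed in; nothing more can be done
None
```

The cell is loaded in the charger and the job is handed in, with the robot clock at about 24.5 s of the allowed 61 s. No verdict was reported.

**What I did:**
- I gripped the large cell from the tray about 10 mm toward its button end. The tool cannot tilt, so I pivoted the cell to about 12.5° by pressing its button end on the charger's fixed block, at about 8 N.
- I pushed the flat end under the bar onto the spring. First touch was at about 261–262 mm in world y. The push reached about 8 N with the button end raised, then 7–9.6 N while lowering, which means 5.5–7 mm of travel, short of the stop.
- I lowered the button end behind the wall until the cell was level on the floor, then released it and backed away.

**Last checks:**
- **Level:** the cell's top is 49–51 mm along its whole length in both views, so its axis is about 37 mm up.
- **Position:** it sits about 1 mm off the bay's middle line and about 10 mm from the base's origin along the bay.
- **Ends:** the button end is behind the wall and the flat end is under the bar.
- **Robot:** the gripper was clear of everything and the wrist force was near zero.

**Disagreements and gaps:**
- The two cameras differed by about 3 mm in absolute position. I averaged them and relied on relative measurements and feel.
- The bay offset read between +8 and +12 mm by camera, and about +9 mm in the later relative readings.
- I did not measure the beaker, vial and timer again at the end, but no move went near them.

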